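Start the portable hob under the pan

ROBOT

A 6-joint arm with a two-finger parallel gripper is mounted at the origin on the work surface. World frame = base frame: x ahead of the robot, y to its left, z up, the work surface at z = 0. Lengths are in mm, angles in rad, forces in N, time in s.
With the tool pointing down it reaches from about 350 to 925 mm from the base axis. Payload 6.4 kg.
Tool frame: the origin (TCP) lies between the finger pads; the fingertips stand 25 mm ahead of it and the grasp point (between the pads) lies 6 mm ahead of it; z points along the fingers, y is the line along which they close (so a half turn about z gives the same grasp; the last joint's range is limited). The gripper opens to 94 mm and grips with 3 to 60 N. Pads are 16 mm wide; open, the fingers measure 119 mm over their backs; the gripper's body (75 mm by 177 mm) begins 78 mm behind the grasp point.
Start: joints at [-1.501, 0.245, 1.558, -0, 1.339, -0.174], TCP at [156.909, -630.788, 230.455] pointing down, gripper open.
Joint ranges: [-3.13, 3.13], [-1.02, 2.26], [0.13, 2.54], [-0.95, 4.09], [0.21, 2.88], [-2.74, 2.74]. Speed limits (rad/s): [2.57, 2.57, 3.14, 3.14, 3.14, 3.14].

INTERFACE

Orientations are given as a unit quaternion [w, x, y, z].
In Python, from station import telemetry, cams, order gives the robot as it stands. The module is installed in compiled form; this text tells all that it offers.
- The arm moves only by the shell command python3 -m pendant 'ROWS'. ROWS is JSON, a list of rows, each a list of 7 numbers: the turn, a rotation vector about the tool's x, y, z scaled (see below), then the shift along the tool's x, y, z scaled (see below), then the opening, from 0 (shut) to 1 (fully open). A call has 1 to 12 rows; each row shifts and turns the commanded pose from where the row before left it, along the tool's axes as they then stand; what a row does not reach is not made up. The controller multiplies each number of a shift by 0.25 m and each number of a turn by 60 degrees. A row lasts 1/8 s, in which the tool goes at most 62.5 mm and 10.7 degrees, less where a joint would pass 70% of its speed; a pose out of reach is approached as far as the arm can. A call with a number of a shift or a turn outside -1 to 1 is refused whole. A call with a gripper value outside its range is refused whole. The fingers move at their own pace and stop on an object; the grip force is fixed at half the most. Time passes only in rows, so rows that do not move let the fingers close. It gives the time, the measured TCP pose, the force, the opening and the grip force at its end, in the units of the state.
- telemetry.read_state(): the state, without advancing time (a new reading comes with each control period).
- cams.read_camera(name): name is "side" or "top" or "wrist"; returns the picture (384x512x3 uint8, red, green, blue); there is no depth.
- cams.get_calibration(name): a dict with "camera_matrix" (3x3 intrinsics, pixels), "R" (3x3) and "t" (3): a world point X has camera coordinates R X + t; the wrist camera has in their place "hand_eye" (4x4, takes a point from camera to tool coordinates, whose origin is the TCP and whose axes are the flange's). Camera axes: x right, y down, z forward; pixel columns grow to the right and rows downward; lengths in mm; the calibration is good to about 2 mm. A picture is of the moment at which its call begins: read the wrist's pose just before it. get_calibration takes no time and is no camera call.
- order.sign_off(): hands the job in; it is judged then, once.
The state is a dict: "t": time; "q": joint angles; "joint_velocities": joint speeds; "effort": joint torques, N m; "tcp_pos": TCP position; "tool_rot": TCP orientation; "ft_force": force on the tool from outside, world axes, zero at the start; "moment": the same for the moment, N m; "width": finger opening in mm; "gripper_force": force on a finger pad.
Only numpy, scipy, OpenCV 4.12 (cv2) and the standard library are available. Lean on these libraries where they do the work, as an engineer would, in place of code of your own. Each camera call takes 0.05 s, during which the arm holds its last target. There are 200 camera calls.

TASK

Start the portable hob under the pan by pressing its controls with the closed fingers, in this order: press down the raised half of the rocker switch until it has tipped fully over, then push the long bar-shaped key all the way down so that it stays in, then press the round start button all the way home, let it spring back and move clear. Leave the square key up, pick nothing up, and do not shift the pan, the shaker on the control strip or the other things on the counter.

Things in the scene. Friction and masses are not known exactly. Their poses are not given: they have to be found in the camera images.
- hob: Fixed portable hob, flat box 300 (x) x 390 (y) x 62 mm high. Origin: centre of its underside; x points away from the control row, z up. Rear: black glass with the pan. Controls: one row along the robot-side edge at x = -103 mm, five places 64 mm apart in y (-128 to 128); which control (or the shaker) is where varies. All are the same white plastic in black housings, square to the hob, facing up.
- rocker (a joint): Rocker switch angle (rad): 0 = off (starts at 0 to 0.03), 0.36 = fully over = on (counts as on above 0.27). V-shaped: two 24 mm halves, 26 mm wide, meet at an axis along hob y. Off: far half level, near half slopes up towards the robot; on: near half level. Friction holds it where left (0.06 N m, 3 to 5 N at mid-half); hard stops. Housing 58 x 38 mm, 9 mm high.
- rocker_press (a point): Point on the top face of the rocker's raised (robot-side) half, 15 mm from the axis: press straight down here. It moves with the rocker, from about 21 mm above the hob's top (off; the half's outer end is at about 24 mm) down to 16 mm (on).
- bar (a joint): Travel of the long bar-shaped key (m): 0 = up, 0.006 = all the way down (hard stop); it counts as down above 0.0045. Friction of about 4 N holds it where it is left: it does not spring back.
- bar_top (a point): Centre of the top face of the bar-shaped key, 17 mm (hob x) x 42 mm (hob y); 22 mm above the hob's top when up, 16 mm when down; housing 29 x 54 mm, 12 mm high.
- square (a joint): Travel of the square key (m): 0 = up, 0.006 = down; works like the bar key. It must stay up (below 0.0015).
- square_top (a point): Centre of the top face of the square key, 20 x 20 mm, 22 mm above the hob's top; housing 32 x 32 mm, 12 mm high. Not to be pressed.
- start (a joint): Travel of the round start button (m): 0 = out, 0.006 = fully home (hard stop); it counts as pressed above 0.0045. A spring (about 1.5 N at first, 5 N when home) returns it when let go.
- start_top (a point): Centre of the flat top of the round start button, 26 mm in diameter, 22 mm above the hob's top when out; round housing 42 mm in diameter, 12 mm high.
- shaker: Loose steel salt shaker, waisted, 38 mm in diameter at the foot and 58 mm high, standing in one of the five places of the control row. Origin: centre of its underside. Not to be touched.
- pan: Loose dark steel frying pan on the black glass, 184 mm in diameter at the rim, 42 mm high; a black handle 16 mm thick along its own x ends 238 mm from its centre, 52 mm above its underside, pointing away from the robot, straight or to either side. Origin: centre of its underside, about 46 mm beyond the hob's centre.
- mug: Loose white mug, 80 mm in diameter and 92 mm high, on the counter left of the hob. Origin: centre of its underside.
- jar: Loose amber glass jar with a brass lid, 60 mm in diameter and 105 mm high, on the counter right of the hob. Origin: centre of its underside.
- noodles: Loose paper cup of dry noodles, 96 mm in diameter at the rim and 107 mm high, on the counter right of the hob, farther away. Origin: centre of its underside.
- spatula: Loose spatula 260 mm long lying on the counter left of the hob, roughly along x. Origin: on its underside.

How it is judged (in metres and radians):
On the way, in this order (a step that is already met when the one before it is completed fails the run):
1. the rocker is tipped over to on (value of joint rocker above 0.27 rad), for 0.1 s.
2. the bar-shaped key is all the way down (value of joint rocker above 0.27 rad and value of joint bar above 0.0045 m), for 0.1 s.
3. the start button is pressed home with the rocker on and the bar key down (all of step 2 and value of joint start above 0.0045 m), for 0.05 s.
At the end, for the whole second after the job is handed in: The rocker is on (above 0.27 rad), the bar key is down (above 4.5 mm), the start button has sprung back and the square key is up (both below 1.5 mm); the pan and the shaker are within 20 mm, the mug, jar and noodle cup within 30 mm and the spatula within 40 mm of where they were (all of step 2 and value of joint each of start, square below 0.0015 m and distance of each of pan, shaker from where it was at the start of the episode below 0.02 m and distance of each of mug, jar, noodles from where it was at the start of the episode below 0.03 m and distance of spatula from where it was at the start of the episode below 0.04 m); the robot touches nothing.
It fails at once if the bar key is pushed before the rocker is on (value of joint bar above 0.003 m and value of joint rocker below 0.2 rad).
It fails at once if the start button is pressed before the rocker is on and the bar key is down (value of joint start above 0.003 m and (value of joint rocker below 0.2 rad or value of joint bar below 0.003 m)).
It fails at once if the square key is pushed down (value of joint square above 0.002 m).
It fails at once if the pan, the shaker or another thing on the counter is shifted, lifted or carried off (distance of any of pan, shaker from where it was at the start of the episode above 0.02 m or distance of any of mug, jar, noodles from where it was at the start of the episode above 0.03 m or distance of spatula from where it was at the start of the episode above 0.04 m).
It fails at once if the shaker, mug, jar or noodle cup is tipped (angle between any of shaker, mug, jar, noodles's own z axis and vertical above 0.35 rad).
It also fails if it takes over 40 s, if anything falls off the work surface, if the arm or the gripper's body presses on something with over 40 N, if the wrist force passes 120 N, or if a joint passes its speed limit or range.

## Working session

There is one attempt and no reset: what is moved stays moved. The work goes in short steps, Python scripts to look and compute and a shell command to move; the robot and the scene stay as the last step left them, time stands still between calls to the robot, and variables do not carry over. Pictures are saved under pics/ and viewed, at most 10 in all, crops included, and the job is handed in when it is done.

```bash
mkdir -p pics; python3 - <<'E'
from station import telemetry, cams, order
import cv2, numpy as np
s=telemetry.read_state(); print(s)
for n in ("top","side"):
    im=cams.read_camera(n); cv2.imwrite(f"pics/{n}0.png",im[:,:,::-1]); c=cams.get_calibration(n)
    print(n,np.round(c["camera_matrix"],1).tolist(),np.round(c["R"],3).tolist(),np.round(c["t"],1).tolist())
print(cams.get_calibration("wrist"))
E
```

```text
{'t': 0.0, 'q': array([-1.50106700e+00,  2.45824204e-01,  1.55897444e+00, -4.80081254e-06,
        1.33868074e+00, -1.74094838e-01]), 'joint_velocities': array([-0.00077912,  0.00059901, -0.00057472,  0.00126446,  0.00077998,
       -0.0014501 ]), 'effort': array([-1.26075862e-03, -4.15839458e+01, -3.14603126e+01,  6.83779106e-02,
        3.31943971e-02, -1.44980363e-04]), 'tcp_pos': array([ 156.88985362, -630.2282083 ,  229.36010535]), 'tool_rot': array([-9.42199345e-04,  9.92577412e-01,  1.21610816e-01,  4.68725401e-05]), 'ft_force': array([-0.12746698,  0.17384844, -0.13268686]), 'moment': array([-0.03186213,  0.00976215, -0.05941635]), 'gripper_force': 0.0, 'width': 94.22239786227324}
top [[353.9, 0.0, 261.9], [0.0, 353.9, 189.2], [0.0, 0.0, 1.0]] [[-0.0, -1.0, -0.009], [-0.991, 0.001, -0.136], [0.136, 0.009, -0.991]] [11.6, 582.6, 1004.3]
side [[452.2, 0.0, 254.8], [0.0, 452.2, 185.2], [0.0, 0.0, 1.0]] [[-0.988, -0.154, -0.011], [-0.078, 0.563, -0.823], [0.133, -0.812, -0.568]] [566.9, 114.5, 1303.2]
{'camera_matrix': array([[343.33195961,   0.        , 259.0664295 ],
       [  0.        , 343.33195961, 190.41896047],
       [  0.        ,   0.        ,   1.        ]]), 'hand_eye': array([[-4.15775981e-04, -9.62749955e-01, -2.70392956e-01,
         7.82089398e+01],
       [ 9.99999906e-01, -4.33852016e-04,  7.08253157e-06,
         1.82994931e-01],
       [-1.24129236e-04, -2.70392928e-01,  9.62750045e-01,
        -1.54361377e+02],
       [ 0.00000000e+00,  0.00000000e+00,  0.00000000e+00,
         1.00000000e+00]])}
```

View pics/top0.png

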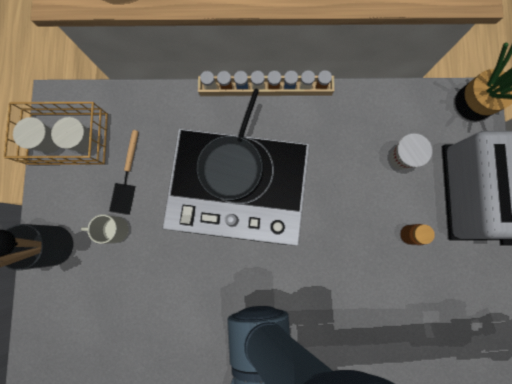

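View pics/side0.png

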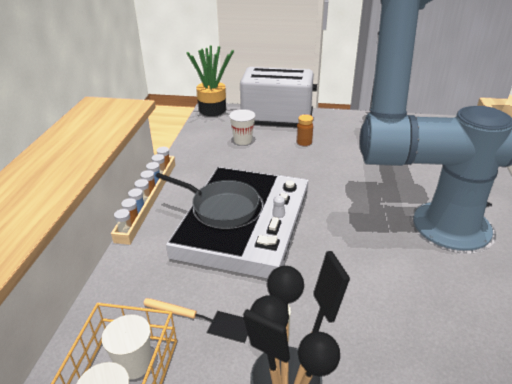

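The top view shows, left to right along the control strip: rocker (187,215), bar (210,217), shaker (232,220), square key (254,223) and round start (278,227). I'll get a rough hob pose from these, then refine it with the wrist camera.

```bash
cat > h.py <<'E'
from station import telemetry, cams, order
import cv2, numpy as np
from scipy.spatial.transform import Rotation as Ro
def rot(s): return Ro.from_quat(np.roll(s["tool_rot"],-1)).as_matrix()
def cam(name,s=None):
    c=cams.get_calibration(name); K=c["camera_matrix"]
    if name!="wrist": return K,np.array(c["R"]),np.array(c["t"])
    T=np.eye(4); T[:3,:3]=rot(s); T[:3,3]=s["tcp_pos"]; M=np.linalg.inv(T@c["hand_eye"]); return K,M[:3,:3],M[:3,3]
def back(C,uv,z):
    K,R,t=C; d=R.T@np.linalg.inv(K)@[uv[0],uv[1],1]; o=-R.T@t; return o+d*(z-o[2])/d[2]
def proj(C,X):
    K,R,t=C; p=(R@np.asarray(X,float).T).T+t; p=p@K.T; return p[:,:2]/p[:,2:]
E
python3 - <<'E'
from h import *
C=cam("top")
for n,uv,z in [("rock",(187.5,215),80),("bar",(210,217.5),82),("shaker",(232,220),120),("sq",(254,223),82),("start",(278,227),84),
 ("FL",(180,130),62),("FR",(308,144),62),("NR",(300,238),62),("NL",(165,229),62)]: print(n,back(C,uv,z).round(0))
s=telemetry.read_state(); print(rot(s).round(3))
E
```

```text
rock [504. 220.  80.]
bar [497. 156.  82.]
shaker [488.  91. 120.]
sq [482.  33.  82.]
start [470. -34.  84.]
FL [757. 253.  62.]
FR [ 713. -124.   62.]
NR [440. -97.  62.]
NL [466. 287.  62.]
[[ 0.97   0.241 -0.   ]
 [ 0.241 -0.97   0.002]
 [ 0.    -0.002 -1.   ]]
```

```bash
python3 -m pendant '[[0,0,0.09,0,0,-0.09,0],[0,0,0.09,0,0,-0.09,0],[0,0,0.09,0,0,-0.09,0],[0,0,0.09,0,0,-0.09,0],[0,0,0,0.058,-0.19,0,0],[0,0,0,0.058,-0.19,0,0],[0,0,0,0.058,-0.19,0,0],[0,0,0,0.058,-0.19,0,0],[0,0,0,0.058,-0.19,0,0],[0,0,0,0.058,-0.19,0,0],[0,0,0,0.058,-0.19,0,0],[0,0,0,0.058,-0.19,0,0]]'
python3 -m pendant '[[0,0,0,0.058,-0.19,0,0],[0,0,0,0.058,-0.19,0,0],[0,0,0,0.058,-0.19,0,0],[0,0,0,0.058,-0.19,0,0],[0,0,0,0.058,-0.19,0,0],[0,0,0,0.058,-0.19,0,0],[0,0,0,0.058,-0.19,0,0],[0,0,0,0.058,-0.19,0,0],[0,0,0,0,0,0,0],[0,0,0,0,0,0,0],[0,0,0,0,0,0,0]]'
python3 - <<'E'
from h import *
s=telemetry.read_state(); im=cams.read_camera("wrist"); cv2.imwrite("pics/w0.png",im[:,:,::-1])
np.savez("w0.npz",im=im,**{k:s[k] for k in("tcp_pos","tool_rot")})
print(s["t"],s["tcp_pos"],rot(s).round(4),s["width"],s["q"])
E
```

```text
t: 1.6
tcp_pos: [322.6, -267.9, 320.1]
tool_rot: [-0.0, 0.998, -0.067, -0.0]
ft_force: [0.3, -0.0, -0.1]
width: 0.3
gripper_force: 0.0
t: 2.98
tcp_pos: [487.5, 90.7, 320.4]
tool_rot: [0.0, 0.998, -0.067, -0.0]
ft_force: [-0.3, 0.3, -1.6]
width: 0.4
gripper_force: 0.0
2.975 [487.51848106  90.67378647 320.39398949] [[ 9.909e-01 -1.345e-01 -1.000e-04]
 [-1.345e-01 -9.909e-01 -2.000e-04]
 [-1.000e-04  2.000e-04 -1.000e+00]] 0.4188658954939271 [-4.50897124e-02 -1.89181775e-01  1.83808662e+00 -1.72073544e-04
  1.49276115e+00  1.66062961e+00]
```

View pics/w0.png

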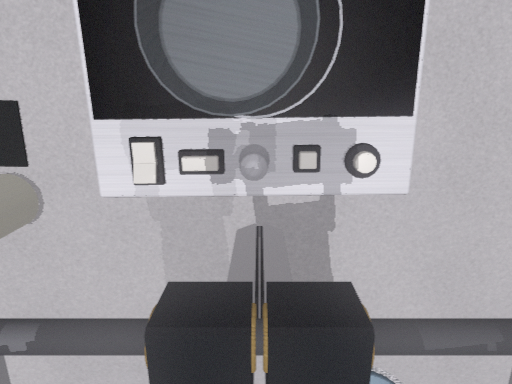

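The wrist view shows rocker housing at (147,161), bar (201,162), shaker (254,162), square (307,158) and start (363,160). I'll fit the hob pose to the housing silhouettes and check it against the hob's near corners.

```bash
python3 - <<'E'
from h import *
from scipy.optimize import least_squares
d=np.load("w0.npz"); im=d["im"]; C=cam("wrist",d)
g=im.max(2); m=(g<45).astype(np.uint8); m[:126]=0; m[192:]=0
n,l,st,ce=cv2.connectedComponentsWithStats(m)
B={}
for i in range(1,n):
    if st[i,4]>60: print(st[i],ce[i].round(1))
    for k,u in (("rock",147),("bar",201),("sq",307),("start",363)):
        x,y,w,h,a=st[i]
        if x<u<x+w and a>150: B[k]=np.array([x-.5,y-.5,x+w-.5,y+h-.5])
geo={"rock":(128,58,38,9),"bar":(64,29,54,12),"sq":(-64,32,32,12),"start":(-128,42,42,12)}
def P(p,L): 
    c,s=np.cos(p[2]),np.sin(p[2]); L=np.array(L,float); return np.c_[p[0]+c*L[:,0]-s*L[:,1],p[1]+s*L[:,0]+c*L[:,1],L[:,2]]
def box(p,k):
    yc,a,b,h=geo[k]
    if k=="start": th=np.linspace(0,2*np.pi,60); e=np.c_[21*np.cos(th),21*np.sin(th)]
    else: e=np.array([(i*a/2,j*b/2) for i in(-1,1) for j in(-1,1)])
    L=[(-103+x,yc+y,z) for x,y in e for z in (62,62+h)]
    q=proj(C,P(p,L)); return np.r_[q.min(0),q.max(0)]
f=lambda p:np.concatenate([box(p,k)-B[k] for k in B])
r=least_squares(f,[590,75,-.133],x_scale=[1,1,.01]); p=r.x
print(p); 
for k in B: print(k,(box(p,k)-B[k]).round(1))
print("corners",proj(C,P(p,[(-150,195,62),(-150,-195,62)])).round(1))
T=rot(d); tip=d["tcp_pos"]
for k,L in (("rock",(-118,128,83)),("bar",(-103,64,84)),("start",(-103,-128,84)),("shaker",(-103,0,62))):
    X=P(p,[L])[0]; print(k,X.round(1),"tool delta from TCP",(T.T@(X-tip)).round(1), "pix",proj(C,X[None]).round(0))
np.save("hob.npy",p)
vis=cv2.resize(im[110:210,80:430,::-1],None,fx=2.2,fy=2.2,interpolation=cv2.INTER_CUBIC)
for k,L in (("rock",(-118,128,83)),("bar",(-103,64,84)),("start",(-103,-128,84)),("sq",(-103,-64,84)),("c",(-150,195,62)),("c",(-150,-195,62))):
    u=(proj(C,P(p,[L]))[0]-[80,110]+.5)*2.2; cv2.drawMarker(vis,tuple(int(v) for v in u),(0,0,255),0,10,1)
cv2.imwrite("pics/v0.png",vis)
E
```

```text
Traceback (most recent call last):
ValueError: need at least one array to concatenate
```

```bash
python3 - <<'E'
from h import *
d=np.load("w0.npz"); im=d["im"]; g=im.max(2); print(im.dtype,g.min())
for r in (162,142): print(r,g[r,128:232:2].tolist()); 
print(g[158,288:388:2].tolist()); print(g[130:200:2,201].tolist(),g[130:200:2,135].tolist())
E
```

```text
uint8 15
162 [219, 190, 98, 226, 225, 226, 224, 222, 223, 222, 221, 218, 223, 228, 126, 80, 80, 68, 180, 210, 211, 212, 212, 211, 211, 181, 83, 207, 227, 227, 228, 228, 228, 228, 228, 229, 228, 230, 211, 176, 175, 176, 174, 175, 171, 112, 68, 62, 125, 167, 165, 165]
142 [184, 71, 126, 136, 138, 156, 157, 155, 157, 160, 155, 164, 166, 117, 71, 72, 57, 162, 209, 208, 209, 210, 207, 208, 207, 206, 208, 208, 208, 208, 207, 209, 208, 208, 207, 209, 208, 208, 209, 207, 190, 158, 159, 162, 161, 161, 162, 162, 162, 164, 162, 163]
[182, 174, 145, 69, 69, 94, 174, 194, 195, 195, 194, 195, 195, 194, 160, 74, 143, 182, 184, 180, 182, 181, 182, 182, 182, 183, 183, 164, 118, 75, 84, 86, 80, 128, 154, 219, 242, 241, 240, 239, 238, 236, 236, 234, 109, 97, 177, 220, 222, 220]
[205, 206, 209, 205, 208, 208, 209, 210, 212, 203, 58, 80, 79, 152, 221, 229, 229, 227, 228, 225, 206, 82, 162, 223, 222, 223, 221, 222, 222, 221, 219, 221, 219, 166, 173] [207, 212, 210, 156, 58, 65, 136, 226, 227, 226, 226, 225, 225, 223, 225, 225, 225, 222, 221, 221, 223, 223, 221, 222, 222, 223, 222, 97, 214, 222, 220, 212, 209, 193, 190]
```

```bash
cat > fit.py <<'E'
from h import *
from scipy.optimize import least_squares
d=np.load("w0.npz"); im=d["im"]; C=cam("wrist",d)
g=im.max(2); m=(g<130).astype(np.uint8); m[:126]=0; m[192:]=0
n,l,st,ce=cv2.connectedComponentsWithStats(m)
B={}
for i in range(1,n):
    if st[i,4]>60: print(st[i],ce[i].round(1))
    for k,u in (("rock",147),("bar",201),("sq",307),("start",363)):
        x,y,w,h,a=st[i]
        if x<u<x+w and a>150: B[k]=np.array([x-.5,y-.5,x+w-.5,y+h-.5])
geo={"rock":(128,58,38,9),"bar":(64,29,54,12),"sq":(-64,32,32,12),"start":(-128,42,42,12)}
def P(p,L): 
    c,s=np.cos(p[2]),np.sin(p[2]); L=np.array(L,float); return np.c_[p[0]+c*L[:,0]-s*L[:,1],p[1]+s*L[:,0]+c*L[:,1],L[:,2]]
def box(p,k):
    yc,a,b,h=geo[k]
    if k=="start": th=np.linspace(0,2*np.pi,60); e=np.c_[21*np.cos(th),21*np.sin(th)]
    else: e=np.array([(i*a/2,j*b/2) for i in(-1,1) for j in(-1,1)])
    L=[(-103+x,yc+y,z) for x,y in e for z in (62,62+h)]
    q=proj(C,P(p,L)); return np.r_[q.min(0),q.max(0)]
f=lambda p:np.concatenate([box(p,k)-B[k] for k in B])
r=least_squares(f,[590,75,-.133],x_scale=[1,1,.01]); p=r.x
print(p); 
for k in B: print(k,(box(p,k)-B[k]).round(1))
print("corners",proj(C,P(p,[(-150,195,62),(-150,-195,62)])).round(1))
T=rot(d); tip=d["tcp_pos"]
for k,L in (("rock",(-118,128,83)),("bar",(-103,64,84)),("start",(-103,-128,84)),("shaker",(-103,0,62))):
    X=P(p,[L])[0]; print(k,X.round(1),"tool delta from TCP",(T.T@(X-tip)).round(1), "pix",proj(C,X[None]).round(0))
np.save("hob.npy",p)
vis=cv2.resize(im[110:210,80:430,::-1],None,fx=2.2,fy=2.2,interpolation=cv2.INTER_CUBIC)
for k,L in (("rock",(-118,128,83)),("bar",(-103,64,84)),("start",(-103,-128,84)),("sq",(-103,-64,84)),("c",(-150,195,62)),("c",(-150,-195,62))):
    u=(proj(C,P(p,[L]))[0]-[80,110]+.5)*2.2; cv2.drawMarker(vis,tuple(int(v) for v in u),(0,0,255),0,10,1)
cv2.imwrite("pics/v0.png",vis)
E
python3 fit.py
```

```text
[   0  126   29   41 1041] [ 12.3 146.9]
[129 136  37  49 599] [152.5 156.7]
[344 143  36  35 573] [359.6 158.6]
[293 145  28  28 451] [305.2 157.1]
[178 149  47  25 595] [203.6 159.1]
[ 5.92439653e+02  8.26299355e+01 -1.29928085e-01]
rock [-0.4  0.1  0.9  0.1]
start [-1.5 -1.3  0.4  0.1]
sq [0.7 1.1 1.6 1.4]
bar [-1.3 -1.1 -0.4 -0.2]
corners [[ 99.1 196.9]
 [409.9 195.2]]
rock [492.  224.8  83. ] tool delta from TCP [ -13.6 -133.6  237.4] pix [[145. 176.]]
bar [498.6 159.4  84. ] tool delta from TCP [  1.7 -69.7 236.4] pix [[198. 163.]]
start [473.7 -30.9  84. ] tool delta from TCP [  2.7 122.3 236.4] pix [[365. 162.]]
shaker [490.3  96.   62. ] tool delta from TCP [  2.1  -5.7 258.4] pix [[254. 159.]]
```

View pics/v0.png

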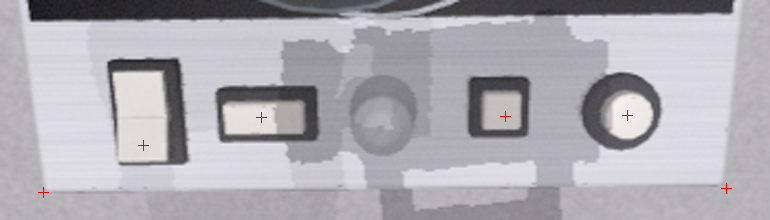

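Markers sit on the keys and near corners within about 2 mm, the near half of the rocker is the raised one, so I go above it.

```bash
python3 -m pendant '[[0,0,0,-0.0136,-0.1336,0,0],[0,0,0,-0.0136,-0.1336,0,0],[0,0,0,-0.0136,-0.1336,0,0],[0,0,0,-0.0136,-0.1336,0,0],[0,0,0,0,0,0.16,0],[0,0,0,0,0,0.16,0],[0,0,0,0,0,0.16,0],[0,0,0,0,0,0.16,0],[0,0,0,0,0,0.16,0],[0,0,0,0,0,0,0],[0,0,0,0,0,0,0]]'
python3 - <<'E'
from h import *
s=telemetry.read_state(); im=cams.read_camera("wrist"); cv2.imwrite("pics/w1.png",im[:,:,::-1]); print(s["tcp_pos"])
E
```

```text
t: 4.4
tcp_pos: [493.2, 225.7, 122.2]
tool_rot: [-0.0, 0.998, -0.067, 0.001]
ft_force: [0.4, 0.5, -0.2]
width: 0.1
gripper_force: 0.0
[493.23903205 225.658563   122.24579569]
```

View pics/w1.png

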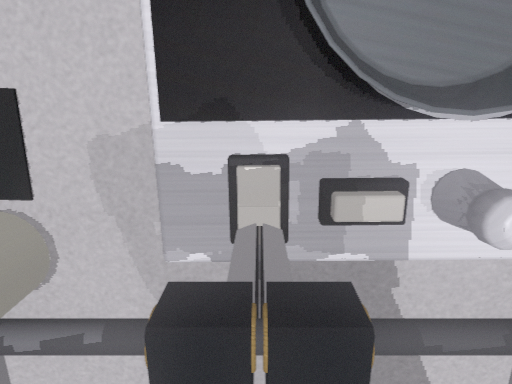

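The closed fingertips (260,226) sit centred over the near half of the rocker (axis line at row 206). Now press.

```bash
python3 -m pendant '[[0,0,0,0,0,0.016,0],[0,0,0,0,0,0.016,0],[0,0,0,0,0,0.016,0],[0,0,0,0,0,0.016,0],[0,0,0,0,0,0.016,0],[0,0,0,0,0,0,0],[0,0,0,0,0,0,0]]'
```

```text
t: 5.32
tcp_pos: [491.8, 226.2, 103.0]
tool_rot: [0.0, 0.998, -0.066, -0.001]
ft_force: [-11.6, -2.0, 21.7]
width: 0.7
gripper_force: 10.8
```

Stop reached at exactly the expected tip height (78 mm). Lift, move to the bar and check with the wrist camera.

```bash
python3 -m pendant '[[0,0,0,0,0,-0.06,0],[0,0,0,0,0,-0.06,0],[0,0,0,0,0,-0.06,0],[0,0,0,0.0306,0.128,0,0],[0,0,0,0.0306,0.128,0,0],[0,0,0,0,0,0,0],[0,0,0,0,0,0,0]]'
python3 - <<'E'
from h import *
s=telemetry.read_state(); im=cams.read_camera("wrist"); cv2.imwrite("pics/w2.png",im[:,:,::-1]); print(s["tcp_pos"],"to bar",(rot(s).T@(np.array([498.6,159.4,84])-s["tcp_pos"])).round(1))
E
```

```text
t: 6.2
tcp_pos: [498.8, 160.8, 145.7]
tool_rot: [-0.0, 0.998, -0.067, 0.0]
ft_force: [-0.1, -0.1, 0.9]
width: 0.5
gripper_force: 0.0
[498.79629506 160.78403617 145.7488097 ] to bar [-0.   1.4 61.7]
```

View pics/w2.png

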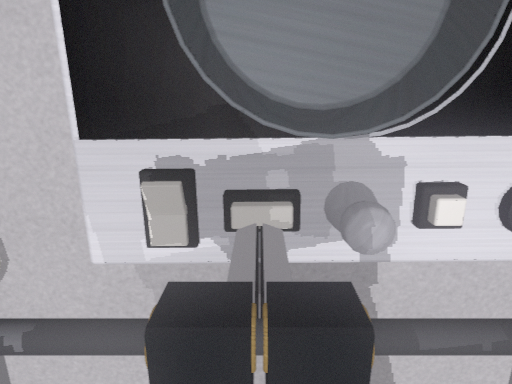

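The rocker (169,210) is tipped over, with its far half now raised. The bar (262,215) lies under the fingertips. Press the bar.

```bash
python3 -m pendant '[[0,0,0,0,0.006,0.03,0],[0,0,0,0,0,0.03,0],[0,0,0,0,0,0.03,0],[0,0,0,0,0,0.03,0],[0,0,0,0,0,0.018,0],[0,0,0,0,0,0.018,0],[0,0,0,0,0,0.018,0],[0,0,0,0,0,0,0],[0,0,0,0,0,0,0]]'
```

```text
t: 7.38
tcp_pos: [498.5, 159.0, 103.0]
tool_rot: [0.0, 0.998, -0.066, -0.0]
ft_force: [-5.6, -0.4, 9.8]
width: 0.5
gripper_force: 4.8
```

```bash
python3 -m pendant '[[0,0,0,0,0,0.005,0],[0,0,0,0,0,0,0],[0,0,0,0,0,0,0]]'
```

```text
t: 7.75
tcp_pos: [498.6, 159.0, 102.9]
tool_rot: [0.0, 0.998, -0.066, -0.001]
ft_force: [-8.1, -1.7, 16.6]
width: 0.4
gripper_force: 8.5
```

The bar is on its hard stop. Lift well over the shaker and go to the start button.

```bash
python3 -m pendant '[[0,0,0,0,0,-0.15,0],[0,0,0,0,0,-0.15,0],[0,0,0,0,0,-0.15,0],[0,0,0,0.0008,0.1536,0,0],[0,0,0,0.0008,0.1536,0,0],[0,0,0,0.0008,0.1536,0,0],[0,0,0,0.0008,0.1536,0,0],[0,0,0,0.0008,0.1536,0,0],[0,0,0,0,0,0.14,0],[0,0,0,0,0,0.14,0],[0,0,0,0,0,0,0],[0,0,0,0,0,0,0]]'
python3 - <<'E'
from h import *
s=telemetry.read_state(); im=cams.read_camera("wrist"); cv2.imwrite("pics/w3.png",im[:,:,::-1]); print(s["tcp_pos"],"to start",(rot(s).T@(np.array([473.7,-30.9,84])-s["tcp_pos"])).round(1))
E
```

```text
t: 9.25
tcp_pos: [474.9, -31.7, 144.4]
tool_rot: [0.0, 0.998, -0.066, 0.001]
ft_force: [-0.3, 0.7, 0.6]
width: 0.7
gripper_force: 0.0
[474.87355831 -31.66732041 144.43236995] to start [-1.4 -0.6 60.4]
```

View pics/w3.png

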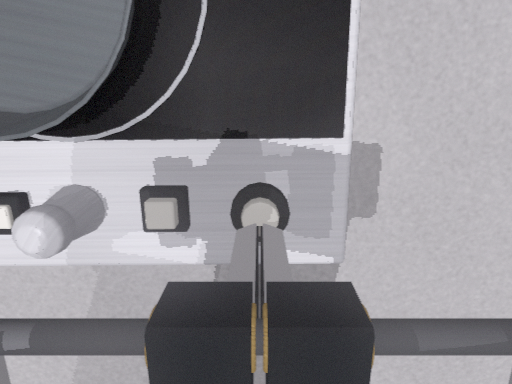

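The fingertips are over the round start button (260,215). Press it, check the reading, then lift.

```bash
python3 -m pendant '[[0,0,0,-0.005,0,0.03,0],[0,0,0,0,0,0.03,0],[0,0,0,0,0,0.03,0],[0,0,0,0,0,0.03,0],[0,0,0,0,0,0.018,0],[0,0,0,0,0,0.018,0],[0,0,0,0,0,0.016,0],[0,0,0,0,0,0,0],[0,0,0,0,0,0,0]]'
```

```text
t: 10.42
tcp_pos: [472.7, -31.3, 102.9]
tool_rot: [-0.0, 0.998, -0.066, -0.001]
ft_force: [-11.3, 2.4, 23.5]
width: 0.1
gripper_force: 11.7
```

```bash
python3 -m pendant '[[0,0,0,0,0,-0.08,0],[0,0,0,0,0,-0.15,0],[0,0,0,0,0,-0.15,0],[0,0,0,0,0,-0.15,0],[0,0,0,0,0,-0.15,0],[0,0,0,0,-0.14,-0.15,0],[0,0,0,0,-0.14,0,0],[0,0,0,0,-0.14,0,0],[0,0,0,0,0,0,0],[0,0,0,0,0,0,0],[0,0,0,0,0,0,0]]'
python3 - <<'E'
from h import *
im=cams.read_camera("wrist"); cv2.imwrite("pics/w4.png",cv2.resize(im[80:230,60:450,::-1],None,fx=2,fy=2))
E
```

```text
t: 11.8
tcp_pos: [486.7, 71.8, 307.6]
tool_rot: [0.0, 0.998, -0.067, -0.0]
ft_force: [-0.6, -0.0, -0.5]
width: 0.5
gripper_force: 0.0
```

View pics/w4.png

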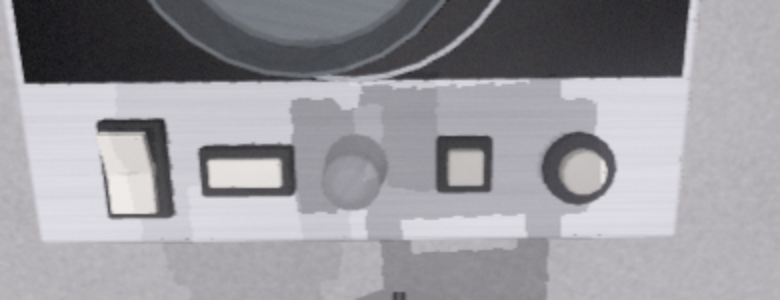

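The rocker (132,172) is tipped, the bar (245,172) is down, the square key (465,165) is up, the start button (582,170) has sprung back and the shaker (353,172) has not moved. Handing in.

```bash
python3 -c "
from station import order
print(order.sign_off())"
```

```text
the job is handed in; nothing more can be done
None
```

The rocker, bar key and start button were each pressed to their stops in that order; the last picture shows the start button sprung back, the square key up and the shaker in place, and the job is handed in with no verdict returned.

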